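Load the mounting plates on their pin fixtures

ROBOT

A 6-joint arm with a two-finger parallel gripper is mounted at the origin on a cart in front of the work surface, level with it; the furniture and walls round the work are solid. World frame = base frame: x ahead of the robot, y to its left, z up, the work surface at z = 0. Lengths are in mm, angles in degrees, forces in N, time in s.
With the tool pointing down it reaches from about 300 to 850 mm from the base axis. Payload 4.2 kg.
Tool frame: the origin (TCP) lies at the very end of the fingers, on their centre line; the grasp point (between the pads) lies 19 mm behind it (env.tcp_to_grasp is the distance from the TCP to the grasp point, in mm); z points along the fingers, y is the line along which they close (so a half turn about z gives the same grasp; the last joint's range is limited). The gripper opens to 91 mm and grips with 3 to 60 N. Pads are 32 mm wide; open, the fingers measure 118 mm over their backs; the gripper's body (76 mm by 178 mm) begins 60 mm behind the grasp point.
Start: joints at [-66.005, 18.312, 89.639, -0, 72.044, -1.146], TCP at [244.296, -520.541, 213.976] pointing down, gripper open.
Joint ranges: [-177.97, 177.97], [-48.28, 115.42], [12.27, 149.76], [-77.06, 257.06], [2.81, 150.46], [-146.56, 146.56]. Speed limits (degrees/s): [147.25, 147.25, 180, 180, 180, 180].

INTERFACE

Orientations are given as [roll, pitch, yaw] about the fixed x, y, z axes, in that order (R = Rz(yaw) Ry(pitch) Rx(roll)).
In Python, from workcell import env gives the robot as it stands.
- The arm moves only by the tool move_arm, never from a script. Its argument "plan" is a list of rows, each a list of 3 entries, a list of its own where there are three numbers: the shift along the world's x, y, z in cm, then the turn about the world's z in degrees, then the closure, from 0 (fully open) to 1 (shut). In form: [[[x, y, z], turn, claw], ...]. A call has 1 to 5 rows; each row shifts and turns the commanded pose from where the row before left it; what a row does not reach is not made up. A row lasts 1/10 s, in which the tool goes at most 50 mm and 8.59 degrees, less where a joint would pass 70% of its speed; a pose out of reach is approached as far as the arm can. A call is refused whole if a number of a shift passes 5 or a number of a turn 8.59, either way. A call with a gripper value outside its range is refused whole. The fingers move at their own pace and stop on an object; "squeeze" is the grip in N (left out, the last holds). Time passes only in rows, so rows that do not move let the fingers close. It gives the time, the measured TCP pose, the force, the opening and the grip force at its end, in the units of the state.
- env.state(): the state, without advancing time (a new reading comes with each control period).
- env.grab_frame(name): name is "scene" or "top"; returns a dict with "frame" (480x640x3 uint8, red, green, blue), "z_map" (480x640 float32, mm along the optical axis (not along the pixel's ray), 0 where there is no reading), "fovy" (degrees; the focal length in pixels is half the picture's height over the tangent of half this angle, whatever the lens; pixels are square), "cx", "cy" (the principal point, pixels), "position" and "orientation" of the camera in the world. Camera axes: x right, y down, z forward; pixel columns grow to the right and rows downward; lengths in mm; the calibration is good to about 2 mm. A picture is of the moment at which its call begins.
- env.job_done(): hands the job in; it is judged then, once.
Trained networks look in a picture, given as the dict that the camera call returned (one of the last four; its "shot" number tells which), for a name from the list of things; names that differ only in an ending like _2 or _b are one class to them, and where a whole thing is asked for, a point or a joint stands for the part that bears it (a point fixed in the world has none). Each returns a list of dicts, best first, with "score" (0 to 1); they miss things now and then, are a little off and sometimes report something else, mostly with a low value. They report only what shows in the picture. A call takes as long as a camera call. They do not tell look-alikes from the thing itself.
- env.search_frame(picture, label): "point" ([column, row] in pixels, amid what is visible of it).
- env.landmark_of(picture, label): "point" ([column, row] in pixels: a listed point, or the origin of a listed thing).
The state is a dict: "time_s": time; "qpos": joint angles; "qvel": joint speeds; "effort": joint torques, N m; "ee_pos": TCP position; "ee_rot": TCP orientation; "force": force on the tool from outside, world axes, zero at the start; "torque": the same for the moment, N m; "gripper_width": finger opening in mm; "gripper_force": force on a finger pad.
Only numpy, scipy, OpenCV 4.12 (cv2) and the standard library are available. Lean on these libraries where they do the work, as an engineer would, in place of code of your own. Each camera call takes 0.05 s, during which the arm holds its last target. There are 200 camera calls.

TASK

Load the three pin fixtures on the bench: put on each one the mounting plate whose holes match its pins one for one, pushed or dropped fully home so that it lies flat on the block with its boss up. One plate is drilled the wrong way about and fits none of the fixtures; leave it lying where it is.

Things in the scene. Friction and masses are not known exactly. Their poses are not given: they have to be found in the camera images.
- plate_four: dark steel plate, 86 (x) x 62 (y) x 10 mm, lying flat. Four holes at (+-28, +-16) mm. Holes 17 mm. Grip boss on the middle of its top: 26 (x) x 24 mm (y, flat sides), its top 42 mm above the underside. Origin: centre of the underside, z up; about 0.3 kg.
- plate_inline: dark steel plate, 86 (x) x 62 (y) x 10 mm, lying flat. Two holes on the long middle line at (+-26, 0) mm. Holes 17 mm. Grip boss on the middle of its top: 26 (x) x 24 mm (y, flat sides), its top 42 mm above the underside. Origin: centre of the underside, z up; about 0.3 kg.
- plate_diagonal: dark steel plate, 86 (x) x 62 (y) x 10 mm, lying flat. Two holes in diagonal corners, (28, 16) and (-28, -16) mm: from above, long side left to right, upper right and lower left. Holes 17 mm. Grip boss on the middle of its top: 26 (x) x 24 mm (y, flat sides), its top 42 mm above the underside. Origin: centre of the underside, z up; about 0.3 kg.
- plate_odd: dark steel plate, 86 (x) x 62 (y) x 10 mm, lying flat. The wrongly drilled one: two holes in diagonal corners, (28, -16) and (-28, 16) mm: from above, long side left to right, upper left and lower right. Holes 17 mm. Grip boss on the middle of its top: 26 (x) x 24 mm (y, flat sides), its top 42 mm above the underside. Origin: centre of the underside, z up; about 0.3 kg.
- fixture_four: pale block fixed to the table, 90 (x) x 66 (y) x 12 mm, end flanges to 104 mm. Four upright pins at (+-28, +-16) mm. Dark pins 8 mm thick, straight 12 mm, then tapered 8 mm, tips 32 mm above table. Origin: centre of underside. Its plate has 4.5 mm play, drops flat on the block, either way round.
- fixture_inline: pale block fixed to the table, 90 (x) x 66 (y) x 12 mm, end flanges to 104 mm. Two upright pins on the long middle line at (+-26, 0) mm. Dark pins 8 mm thick, straight 12 mm, then tapered 8 mm, tips 32 mm above table. Origin: centre of underside. Its plate has 4.5 mm play, drops flat on the block, either way round.
- fixture_diagonal: pale block fixed to the table, 90 (x) x 66 (y) x 12 mm, end flanges to 104 mm. Two upright pins in diagonal corners, (28, 16) and (-28, -16) mm: from above, long side left to right, upper right and lower left. Dark pins 8 mm thick, straight 12 mm, then tapered 8 mm, tips 32 mm above table. Origin: centre of underside. Its plate has 4.5 mm play, drops flat on the block, either way round.
Not all that is in view belongs to the job. What is shaped like the fixture_four but brown, green or orange is not meant.

How it is judged:
By the outcome, as a careful person would: the job done as asked, in the order asked, and still so for the second after the job is handed in, with the robot touching nothing.
It also fails if it takes over 83 s, if anything falls off the work surface, if the arm or the gripper's body presses on something with over 40 N, if the wrist force passes 120 N, or if a joint passes its speed limit or range.

## Working session

There is one attempt and no reset: what is moved stays moved. The work goes in short steps, Python scripts to look and compute and a tool call to move; the robot and the scene stay as the last step left them, time stands still between calls to the robot, and variables do not carry over. Pictures are saved under pics/ and viewed, at most 14 in all, crops included, and the job is handed in when it is done.

Besides the shell and the picture viewer there is one more tool, called after "Call:" in YAML: its name, and indented under it one key for each argument. move_arm: Moves the arm, as the interface text tells. Its arguments: {"type":"object","properties":{"plan":{"type":"array","items":{"type":"array"}},"squeeze":{"type":"number"}},"required":["plan"]}

```bash
mkdir -p pics; ls
python3 - <<'E'
from workcell import env
import cv2,pickle
s=env.state();print(s)
for n in("scene","top"):
    d=env.grab_frame(n);pickle.dump(d,open(f'{n}0.pkl','wb'))
    cv2.imwrite(f'pics/{n}0.png',d['frame'][:,:,::-1])
    print(n,{k:v for k,v in d.items() if k not in('frame','z_map')})
    for l in['plate_four','plate_inline','plate_diagonal','plate_odd','fixture_four','fixture_inline','fixture_diagonal']:
        print(l,[(r['point'],round(r['score'],2)) for r in env.landmark_of(d,l)][:5])
E
```

```text
pics
{'time_s': 0.0, 'qpos': array([-6.60046382e+01,  1.83516083e+01,  8.97052759e+01, -5.02613002e-04,
        7.20414252e+01, -1.14489970e+00]), 'qvel': array([ 0.03967634, -0.01897581,  0.01518081, -0.0870123 ,  0.13620214,
       -0.08029234]), 'effort': array([ 3.43945776e-04, -4.12458909e+01, -2.31972939e+01,  7.25466921e-02,
        4.58172010e-02, -1.67123826e-04]), 'ee_pos': array([ 244.09155079, -520.08598495,  213.12824242]), 'ee_rot': array([-1.79901701e+02, -1.48655019e-03,  2.51404156e+01]), 'force': array([ 0.03903583, -0.32700623, -0.31221432]), 'torque': array([-0.03169402,  0.00717554, -0.05490283]), 'gripper_force': 0.0, 'gripper_width': 91.44535983385175}
scene {'fovy': 55.33417485395748, 'cx': 326.92354276016624, 'cy': 245.49683588432586, 'position': array([ 153.32315581, 1110.67075408,  486.89559265]), 'orientation': array([-117.2772756 ,    0.78342963, -155.85391394]), 'shot': 1}
plate_four [([403.0, 264.9], 0.81), ([296.1, 249.5], 0.35)]
plate_inline [([314.4, 293.2], 0.8)]
plate_diagonal [([400.7, 207.3], 0.95)]
plate_odd [([331.1, 197.5], 0.7)]
fixture_four [([254.7, 276.3], 0.92), ([252.6, 236.9], 0.82), ([298.8, 252.3], 0.64)]
fixture_inline [([384.2, 227.0], 0.87)]
fixture_diagonal [([309.6, 219.7], 0.96)]
top {'fovy': 44.51542688095725, 'cx': 329.77823589935326, 'cy': 234.7377881257568, 'position': array([ 357.46434728,  288.09101197, 1606.77980705]), 'orientation': array([-1.73428944e+02, -1.06907923e-01, -9.07134891e+01]), 'shot': 2}
plate_four [([341.2, 300.1], 0.81), ([322.9, 220.0], 0.6)]
plate_inline [([274.4, 255.4], 0.88)]
plate_diagonal [([445.7, 265.8], 0.89)]
plate_odd [([441.7, 188.5], 0.84)]
fixture_four [([330.8, 168.6], 0.86), ([275.8, 205.6], 0.86), ([324.9, 219.6], 0.83), ([195.4, 266.7], 0.62)]
fixture_inline [([396.0, 262.7], 0.65)]
fixture_diagonal [([342.6, 301.1], 0.63), ([378.2, 199.0], 0.59)]
```

Run:
```python
import cv2
a=cv2.imread('pics/top0.png');b=cv2.imread('pics/scene0.png')
cv2.imwrite('pics/top0c.png',cv2.resize(a[120:350,170:490],(800,575),interpolation=cv2.INTER_CUBIC))
cv2.imwrite('pics/scene0c.png',cv2.resize(b[160:340,200:440],(800,600),interpolation=cv2.INTER_CUBIC))
```

```text
(no output)
```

View pics/top0c.png

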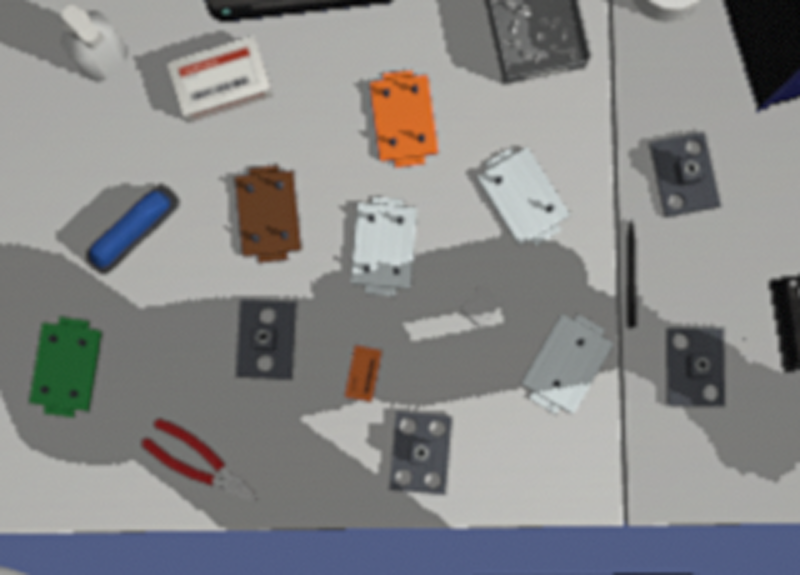

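View pics/scene0c.png

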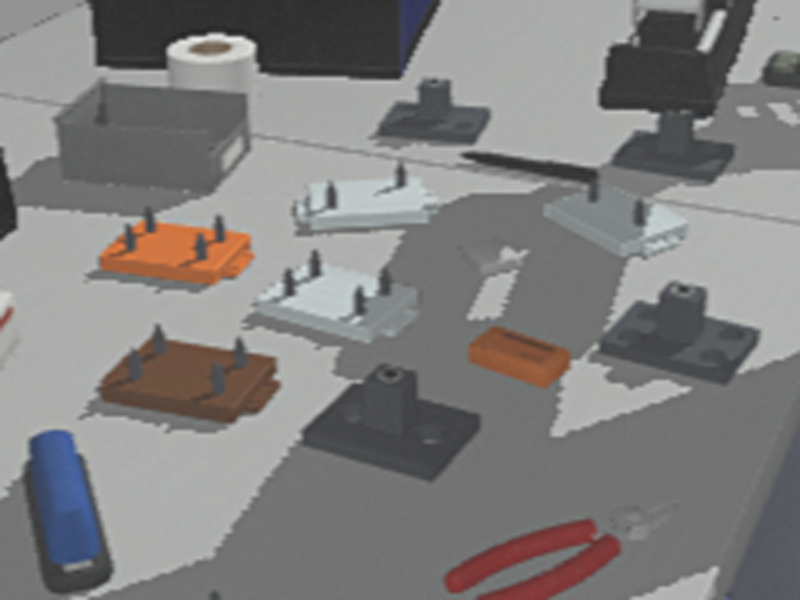

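View pics/top0.png

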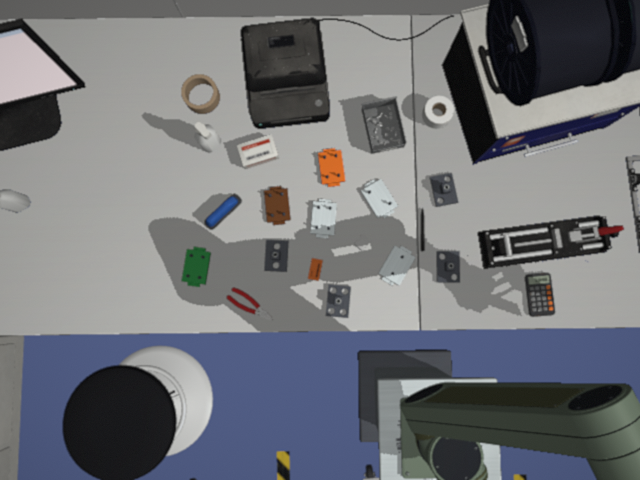

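Top crop (scale 2.5, origin 170,120): plate_inline is at (266,340), plate_four at (420,452) and plate_diagonal at (695,366), with holes upper-left and lower-right along its vertical long side. The odd plate is at (685,172). The white fixtures are four (384,243), diagonal (522,195) and inline (570,362). The networks agree. Next I'll check the depth.

```bash
cat > h.py <<'E'
import numpy as np,cv2,pickle
from scipy.spatial.transform import Rotation as R
def cam(d):
    f=240/np.tan(np.radians(d['fovy']/2));return f,R.from_euler('xyz',d['orientation'],degrees=True).as_matrix(),d['position']
def world(d):
    f,M,p=cam(d);v,u=np.mgrid[:480,:640].astype(float);z=d['z_map']
    return np.stack([(u-d['cx'])/f*z,(v-d['cy'])/f*z,z],-1)@M.T+p
def ray(d,uv,z):
    f,M,p=cam(d);r=M@np.array([(uv[0]-d['cx'])/f,(uv[1]-d['cy'])/f,1]);return p+r*(z-p[2])/r[2]
def proj(d,X):
    f,M,p=cam(d);c=(np.asarray(X)-p)@M;return c[...,:2]/c[...,2:]*f+[d['cx'],d['cy']]
def rect(d,c,z,half=75,s=4):
    "rectified patch on plane z: columns = +x world, rows = -y"
    g=np.array([[-half,half],[half,half],[half,-half],[-half,-half]],float)
    P=np.c_[g+c,np.full(4,z)];H=cv2.getPerspectiveTransform(np.float32([[0,0],[2*half*s,0],[2*half*s,2*half*s],[0,2*half*s]]),np.float32(proj(d,P)))
    return cv2.warpPerspective(d['frame'],H,(2*half*s,2*half*s),flags=cv2.INTER_CUBIC|cv2.WARP_INVERSE_MAP)[:,:,::-1]
top,scene=[pickle.load(open(n+'0.pkl','rb')) for n in('top','scene')]
uvT=dict(plate_four=(341.2,300.1),plate_inline=(274.4,255.4),plate_diagonal=(445.7,265.8),plate_odd=(441.7,188.5),fixture_four=(324,219),fixture_inline=(396,262.7),fixture_diagonal=(378.2,199))
uvS=dict(plate_four=(403,264.9),plate_inline=(314.4,293.2),plate_diagonal=(400.7,207.3),plate_odd=(331.1,197.5),fixture_four=(298.8,252.3),fixture_inline=(384.2,227),fixture_diagonal=(309.6,219.7))
E
python3 - <<'E'
from h import *
np.set_printoptions(precision=1,suppress=True)
W={n:world(d) for n,d in(('top',top),('scene',scene))}
for k in uvT:
    c=ray(top,uvT[k],0)[:2];cs=ray(scene,uvS[k],0)[:2];print(k,c,cs)
    for n in W:
        X=W[n][(np.hypot(*(W[n][...,:2]-c).transpose(2,0,1))<65)]
        t=X[abs(X[:,2])<3.5];o=X[(X[:,2]>6)&(X[:,2]<16)];b=X[X[:,2]>36]
        print('  ',n,len(X),'table',np.median(t[:,2]),t[:,2].std(),'top',len(o),np.median(o[:,2]) if len(o) else 0,o[:,:2].mean(0) if len(o) else '',cv2.minAreaRect(np.float32(o[:,:2])) if len(o)>5 else '','boss',len(b),b.mean(0) if len(b) else '')
E
```

```text
plate_four [363.  253.9] [358.7 271.6]
   top 3065 table -0.04486882725950636 1.924618598252668 top 453 10.00089609395991 [361.7 262.3] ((362.89703369140625, 252.09808349609375), (118.67191314697266, 112.25177001953125), 62.73986053466797) boss 1355 [ 357.8  286.6 1508.6]
   scene 1591 table -1.564522907131817 1.5621147708468162 top 446 7.940703767544335 [358.9 271.1] ((361.54766845703125, 265.2305603027344), (65.5944595336914, 87.5799789428711), 83.07260131835938) boss 80 [359.9 268.4  39.3]
plate_inline [487.2 435.6] [485.8 444.5]
   top 1752 table 0.014506019200439368 1.869550449518096 top 493 9.740068835381408 [487.4 430.5] ((486.9888000488281, 432.4338684082031), (120.29670715332031, 116.32982635498047), 21.722984313964844) boss 78 [487.2 430.6  41.9]
   scene 1991 table -1.7569093813635845 1.2802689991161047 top 605 8.093669643040528 [482.5 439.2] ((486.2135009765625, 433.5423889160156), (64.65573120117188, 87.87284088134766), 88.19134521484375) boss 109 [485.3 435.   39.3]
plate_diagonal [452.9 -34. ] [452.  -35.9]
   top 1759 table 0.0680987512273532 1.8996636458065566 top 47
[... 1570 characters left out ...]
547) boss 1 [478.3  92.7  38.9]
   scene 1493 table -1.7343433656409957 1.752901182196651 top 423 9.69131674074282 [454.  109.7] ((455.50689697265625, 104.401123046875), (68.57444763183594, 92.45799255371094), 57.447628021240234) boss 0 
fixture_diagonal [640.8 147. ] [647.5 135.1]
   top 1689 table 0.023234361366121448 1.9654999953563062 top 702 10.882061459484362 [641.8 147.3] ((637.4444580078125, 146.82142639160156), (117.07378387451172, 114.49593353271484), 59.035682678222656) boss 0 
   scene 849 table -1.7303234767496747 1.8493571542319496 top 380 9.617017918057172 [638.8 151.9] ((641.6782836914062, 148.72222900390625), (89.78449249267578, 70.31221008300781), 31.066129684448242) boss 0
```

```bash
cat > fit.py <<'E'
from h import *
from scipy.optimize import minimize
def fit(d,c,a0,size,zoff=0.,fl=False):
    W=world(d);z=W[...,2]-zoff
    uv=proj(d,[*c,5.]);u0,v0=(uv-55).astype(int)
    u0=max(u0,0);v0=max(v0,0);m=z[v0:v0+110,u0:u0+110];XY=W[v0:v0+110,u0:u0+110,:2]
    obs=((m>5)&(m<80)).astype(float)
    L,B,H=size;C=np.array([[sx*L/2,sy*B/2,h] for sx in(-1,1) for sy in(-1,1) for h in(0,H)])
    w0=np.hypot(*(XY-c).transpose(2,0,1))<72
    def cost(p):
        Rz=R.from_euler('z',p[2],degrees=True).as_matrix()
        q=proj(d,C@Rz.T+[p[0],p[1],0])-[u0,v0]+.5
        hull=cv2.convexHull(np.float32(q*8)).round().astype(int)
        I=np.zeros((880,880),np.float32);cv2.fillConvexPoly(I,hull,1);I=cv2.resize(I,(110,110),interpolation=cv2.INTER_AREA)
        w=w0
        l=(XY-p[:2])@Rz[:2,:2]
        if fl: w=w&~((abs(l[...,0])>44)&(abs(l[...,1])<26))
        else: w=w&~((abs(l[...,0])<35)&(abs(l[...,1])<26)) &~((m>14)&(I<.05))
        return (abs(I-obs)*w).sum()
    best=None
    for da in(-8,0,8):
        r=minimize(cost,[*c,a0+da],method='Nelder-Mead',options=dict(initial_simplex=np.array([[*c,a0+da]]*4)+np.array([[0,0,0],[6,0,0],[0,6,0],[0,0,8]]),xatol=.05,fatol=.05))
        if best is None or r.fun<best.fun:best=r
    return best.x,best.fun
E
cat > run1.py <<'E'
from fit import *
np.set_printoptions(precision=1,suppress=True)
g=dict(plate_four=(361.5,264,-7),plate_inline=(486.5,432,-2),plate_diagonal=(451.4,-36,0),plate_odd=(664,-31,10),fixture_four=(587,302,-7),fixture_inline=(456,104,-33),fixture_diagonal=(641.7,148,31))
res={}
for k,(x,y,a) in g.items():
    fl=k[0]=='f';s=(90,66,12) if fl else(86,62,10)
    for n,d,zo in(('top',top,0),('scene',scene,-1.75)):
        res[k,n]=fit(d,(x,y),a,s,zo,fl);print(k,n,*res[k,n])
pickle.dump(res,open('res.pkl','wb'))
for n,d in(('top',top),('scene',scene)):
    rows=[]
    for k in g:
        p=res[k,n][0];fl=k[0]=='f';L,B,H=(90,66,12) if fl else(86,62,10)
        c=p[:2].round();im=rect(d,c,H,65,3);Rz=R.from_euler('z',p[2],degrees=True).as_matrix()
        def px(l,z):
            q=(l@Rz[:2,:2].T)+p[:2];uv=proj(d,np.c_[q,np.full(len(q),z)]);q=np.array([ray(d,u,H)[:2] for u in uv])-c
            return np.int32(np.c_[65+q[:,0],65-q[:,1]]*3*4)
        im=im.copy();cv2.polylines(im,[px(np.array([[1,1],[1,-1],[-1,-1],[-1,1]])*[L/2,B/2],H)],True,(0,0,255),1,cv2.LINE_AA,2)
        h=dict(four=[(28,16),(-28,16),(28,-16),(-28,-16)],inline=[(26,0),(-26,0)],diagonal=[(28,16),(-28,-16)],odd=[(28,-16),(-28,16)])[k.split('_')[1]]
        for hh in h:
            o=np.array(hh);t=np.linspace(0,6.28,30)
            cv2.polylines(im,[px(o+(4 if fl else 8.5)*np.c_[np.cos(t),np.sin(t)],H)],True,(0,255,0),1,cv2.LINE_AA,2)
            if fl: cv2.polylines(im,[px(np.array([o,o]),H)[:1].repeat(1,0),],False,(0,255,0)); cv2.line(im,tuple(int(v)//4 for v in px(o[None],H)[0]),tuple(int(v)//4 for v in px(o[None],32)[0]),(255,0,255),1)
        rows.append(cv2.resize(im,(200,200)))
    rows.append(rows[0]*0)
    cv2.imwrite(f'pics/fit_{n}.png',np.vstack([np.hstack(rows[:4]),np.hstack(rows[4:])]))
E
python3 run1.py
```

```text
plate_four top [361.6 264.   -6.5] 143.265625
plate_four scene [362.1 259.7  -6.1] 78.609375
plate_inline top [488.1 431.8  -3.4] 144.890625
plate_inline scene [488.5 428.4  -3.2] 89.71875
plate_diagonal top [451.5 -38.8  -1.2] 138.984375
plate_diagonal scene [451.1 -29.6   1. ] 39.140625
plate_odd top [666.6 -33.9  10.3] 170.78125
plate_odd scene [663.6 -27.3  11.1] 36.03125
fixture_four top [589.9 301.2  -6. ] 122.96875
fixture_four scene [593.6 296.7  -5.4] 72.03125
fixture_inline top [457.5 102.3 -31.3] 113.140625
fixture_inline scene [459.9  95.8 -32.9] 48.03125
fixture_diagonal top [643.6 146.3  30.1] 113.375
fixture_diagonal scene [646.4 139.9  29.6] 50.25
```

View pics/fit_top.png

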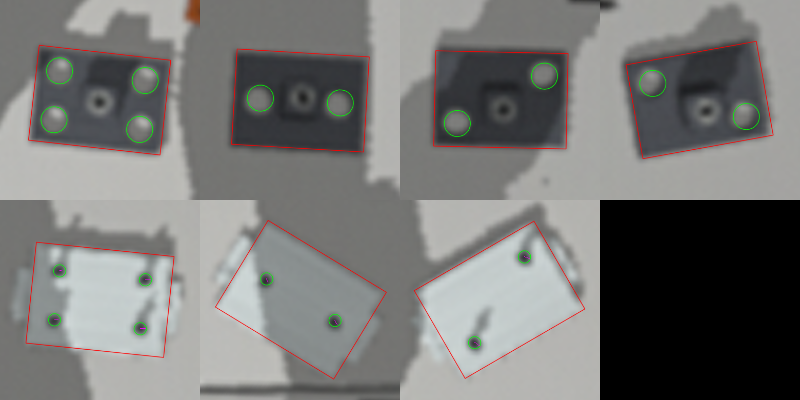

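View pics/fit_scene.png

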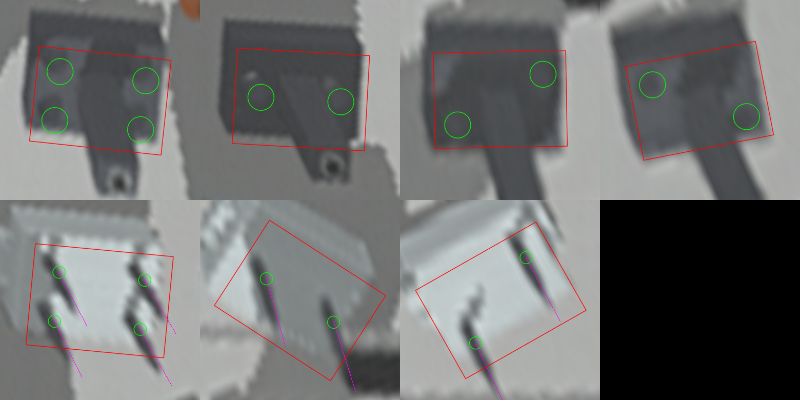

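Top overlay: the outlines, holes and pins line up within about 1 mm, and the identities and hole directions are confirmed. The scene fit is poorer, but the scene depth rectangles agree with the top fit to about 2 mm. Next I'll check obstacle heights along the path.

Run:
```python
from h import *
W=world(top);
def mx(a,b,r=110):
    a,b=np.array(a,float),np.array(b,float);d=b-a;P=W[...,:2]-a;t=np.clip((P@d)/(d@d),0,1)
    q=W[(np.hypot(*(P-t[...,None]*d).transpose(2,0,1))<r)&(W[...,2]<900)];i=q[:,2].argsort()[::-1];return q[i[:4000:600]].round()
print(mx((300,-400),(451,-39)));
for c in((451,-39),(643,146),(488,432),(457,102),(362,264),(590,301)): print(c,mx(c,(c[0]+1,c[1]),120)[:2])
```

```text
[[ 473. -170.  102.]
 [ 477. -221.   46.]
 [ 402. -267.   19.]
 [ 330. -298.   14.]
 [ 465.  -22.   11.]
 [ 411.  -21.    8.]
 [ 308. -503.    6.]]
(451, -39) [[ 513. -134.   69.]
 [ 462.  -62.   14.]]
(643, 146) [[626. 118.  34.]
 [648. 173.   9.]]
(488, 432) [[493. 440.  49.]
 [597. 394.  10.]]
(457, 102) [[478.  93.  39.]
 [418. 110.  11.]]
(362, 264) [[366. 258.  51.]
 [350. 241.   9.]]
(590, 301) [[614. 284.  36.]
 [555. 323.  12.]]
```

Call:
move_arm:
  plan:
    - [[0, 4, 0], -8, 0.4]
    - [[1, 5, 0], -8, 0.4]
    - [[2, 5, 0], -8, 0.4]
    - [[2, 5, 0], -2.3, 0.4]
    - [[2, 5, 0], 0, 0.4]
  squeeze: 40

```text
time_s: 1.3
ee_pos: [309.9, -291.0, 214.2]
ee_rot: [180.0, -0.0, -1.2]
force: [0.9, -0.0, -0.1]
gripper_width: 56.0
gripper_force: 0.0
```

Call:
move_arm:
  plan:
    - [[2.7, 4.8, 0], 0, 0.4]
    - [[2.7, 4.8, 0], 0, 0.4]
    - [[2.7, 4.8, 0], 0, 0.4]
    - [[2.7, 4.8, -4], 0, 0.4]
    - [[2.9, 4.9, -5], 0, 0.4]

```text
time_s: 1.8
ee_pos: [424.1, -92.7, 152.3]
ee_rot: [179.9, -0.3, -1.0]
force: [0.7, 0.1, -0.6]
gripper_width: 54.5
gripper_force: 0.0
```

Call:
move_arm:
  plan:
    - [[0, 0, -3], 0, 0.45]
    - [[0, 0, 0], 0, 0.45]
    - [[0, 0, 0], 0, 0.45]

```text
time_s: 2.1
ee_pos: [422.3, -94.6, 122.0]
ee_rot: [180.0, 0.0, -1.1]
force: [-0.5, 0.6, 0.6]
gripper_width: 49.9
gripper_force: 0.0
```

Call:
move_arm:
  plan:
    - [[1.5, 2.8, 0], 0, 0.45]
    - [[1.4, 2.8, 0], 0, 0.45]
    - [[0, 0, -3.5], 0, 0.45]
    - [[0, 0, 0], 0, 0.45]
    - [[0, 0, 0], 0, 0.45]

```text
time_s: 2.6
ee_pos: [451.5, -39.2, 87.9]
ee_rot: [180.0, -0.1, -1.2]
force: [0.1, -0.1, -0.6]
gripper_width: 50.5
gripper_force: 0.0
```

```bash
cat > snap.py <<'E'
import sys,pickle,cv2
from workcell import env
n=sys.argv[1];s=env.state();print(s['ee_pos'].round(1),s['ee_rot'].round(1),s['force'].round(1),s['gripper_width'])
for c in('top','scene'):
    d=env.grab_frame(c);pickle.dump(d,open(f'{c}_{n}.pkl','wb'));cv2.imwrite(f'pics/{c}_{n}.png',d['frame'][:,:,::-1])
E
python3 snap.py a
python3 - <<'E'
import cv2
s=cv2.imread('pics/scene_a.png')[120:300,300:540];cv2.imwrite('pics/a.png',cv2.resize(s,(800,600),interpolation=cv2.INTER_CUBIC))
E
```

```text
[451.5 -39.2  87.9] [ 1.8e+02 -1.0e-01 -1.2e+00] [ 0.1 -0.1 -0.6] 50.51539992658437
```

View pics/a.png

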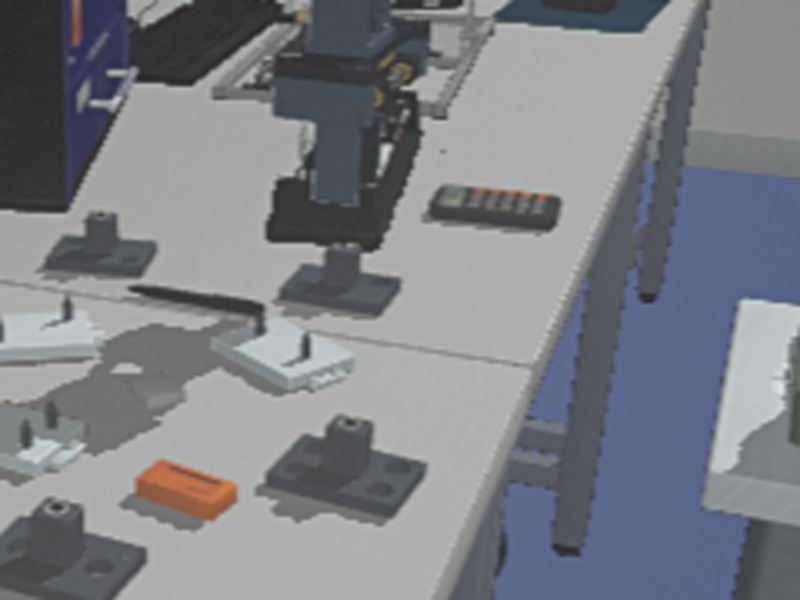

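The gripper finger (crop 335,180) is directly above the plate_diagonal boss (345,255). I'll go down and close.

Call:
move_arm:
  plan:
    - [[0, 0, -4], 0, 0.45]
    - [[0, 0, -2], 0, 0.45]
    - [[0, 0, -1.2], 0, 0.45]
    - [[0, 0, 0], 0, 1]
    - [[0, 0, 0], 0, 1]

```text
time_s: 3.2
ee_pos: [452.1, -38.9, 15.7]
ee_rot: [180.0, -0.1, -1.1]
force: [-0.3, 0.1, 0.5]
gripper_width: 37.1
gripper_force: 0.0
```

Call:
move_arm:
  plan:
    - [[0, 0, 0], 0, 1]
    - [[0, 0, 0], 0, 1]
    - [[0, 0, 0], 0, 1]
    - [[0, 0, 0], 0, 1]

```text
time_s: 3.6
ee_pos: [452.1, -38.6, 15.8]
ee_rot: [180.0, -0.1, -1.1]
force: [-1.3, -1.4, 6.9]
gripper_width: 23.8
gripper_force: 40.0
```

Call:
move_arm:
  plan:
    - [[0, 0, 3], 0, 1]
    - [[0, 0, 4], 0, 1]
    - [[0, 0, 2.4], 0, 1]
    - [[2, 2, 0], 6.3, 1]
    - [[3, 3, 0], 6.25, 1]

```text
time_s: 4.1
ee_pos: [500.7, 11.2, 109.9]
ee_rot: [180.0, -0.0, 11.6]
force: [1.0, -1.3, -2.0]
gripper_width: 24.0
gripper_force: 40.0
```

Call:
move_arm:
  plan:
    - [[3, 3, 0], 6.25, 1]
    - [[3, 3, 0], 6.25, 1]
    - [[3, 3, 0], 6.25, 1]
    - [[3, 2.5, 0], 0, 1]
    - [[2.2, 2, 0], 0, 1]

```text
time_s: 4.6
ee_pos: [644.4, 148.4, 108.1]
ee_rot: [-180.0, -0.0, 30.3]
force: [0.3, 0.2, -2.2]
gripper_width: 23.9
gripper_force: 40.0
```

Call:
move_arm:
  plan:
    - [[0, 0, 0], 0, 1]
    - [[0, 0, -2], 0, 1]
    - [[0, 0, -2], 0, 1]
    - [[0, 0, 0], 0, 1]
    - [[0, 0, 0], 0, 1]

```text
time_s: 5.1
ee_pos: [642.5, 146.2, 68.5]
ee_rot: [-180.0, 0.1, 30.2]
force: [-0.4, -0.0, -1.4]
gripper_width: 23.8
gripper_force: 40.0
```

```bash
python3 snap.py b
python3 - <<'E'
import cv2
s=cv2.imread('pics/scene_b.png')[130:280,220:420];t=cv2.imread('pics/top_b.png')[140:260,320:480]
cv2.imwrite('pics/b.png',cv2.hconcat([cv2.resize(s,(400,300),interpolation=3),cv2.resize(t,(400,300),interpolation=3)]))
E
```

```text
[642.5 146.2  68.5] [-1.80e+02  1.00e-01  3.02e+01] [-0.4 -0.  -1.4] 23.783831019937878
```

View pics/b.png

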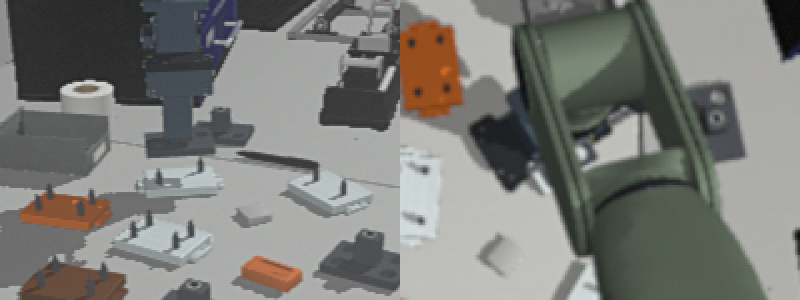

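The plate hangs above and, in the scene view, behind the diagonal fixture (left panel: plate 180,143, fixture 178,180). I'll overlay the models to compare.

```bash
cat > ov.py <<'E'
from h import *
import sys
def overlay(tag,plate,zb,fix,out,names=('scene',),sc=6,win=(130,100)):
    ims=[]
    for n in names:
        d=pickle.load(open(f'{n}_{tag}.pkl','rb'));uv=proj(d,[plate[0],plate[1],zb/2]);u0,v0=(uv-np.array(win)/2).astype(int)
        im=cv2.resize(np.ascontiguousarray(d['frame'][v0:v0+win[1],u0:u0+win[0],::-1]),None,fx=sc,fy=sc,interpolation=3)
        for p,L,B,zs,c in((plate,86,62,(zb,zb+10),(0,0,255)),(fix,90,66,(12,),(0,255,0))):
            Rz=R.from_euler('z',p[2],degrees=True).as_matrix()
            for z in zs:
                q=np.array([[1,1,0],[1,-1,0],[-1,-1,0],[-1,1,0]])*[L/2,B/2,0]@Rz.T+[p[0],p[1],z]
                cv2.polylines(im,[np.int32((proj(d,q)-[u0,v0]+.5)*sc)],True,c,1,cv2.LINE_AA)
        ims.append(im)
    cv2.imwrite(out,cv2.hconcat(ims))
E
python3 -c "
from ov import *
overlay('b',(642.5,146.2,30.2),52.7,(643.6,146.3,30.1),'pics/ovb.png')"
```

```text
(no output)
```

View pics/ovb.png

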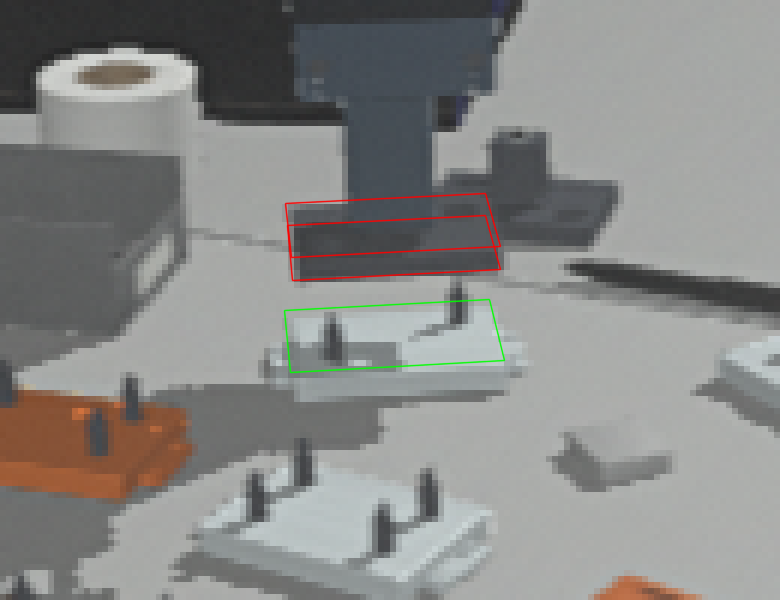

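The overlay shows the same ~1 px offset for both plate and fixture, so they are aligned. I'll lower it.

Call:
move_arm:
  plan:
    - [[0.1, 0, -2], 0, 1]
    - [[0, 0, -1], 0, 1]
    - [[0, 0, 0], 0, 1]
    - [[0, 0, 0], 0, 1]

```text
time_s: 5.6
ee_pos: [644.4, 146.6, 39.1]
ee_rot: [180.0, -0.0, 30.2]
force: [-0.2, 0.4, -2.4]
gripper_width: 24.1
gripper_force: 40.0
```

Call:
move_arm:
  plan:
    - [[0, 0, -0.6], 0, 1]
    - [[0, 0, -0.3], 0, 1]
    - [[0, 0, 0], 0, 1]
    - [[0, 0, 0], 0, 1]

```text
time_s: 6.0
ee_pos: [644.2, 146.6, 29.6]
ee_rot: [180.0, -0.0, 30.2]
force: [-0.1, -0.5, -1.8]
gripper_width: 23.7
gripper_force: 40.0
```

Call:
move_arm:
  plan:
    - [[0, 0, -0.1], 0, 1]
    - [[0, 0, 0], 0, 0.45]
    - [[0, 0, 0], 0, 0.45]
    - [[0, 0, 0], 0, 0.45]
    - [[0, 0, 0], 0, 0.45]

```text
time_s: 6.5
ee_pos: [644.3, 146.6, 28.9]
ee_rot: [180.0, -0.0, 30.2]
force: [0.1, -0.1, -0.4]
gripper_width: 49.6
gripper_force: 0.0
```

Call:
move_arm:
  plan:
    - [[0, 0, 2], 0, 0.45]
    - [[0, 0, 4], 0, 0.45]
    - [[0, 0, 4], 0, 0.45]
    - [[-1, 3, 0], -8, 0.45]
    - [[-2.3, 4, 0], -8, 0.45]

```text
time_s: 7.0
ee_pos: [613.4, 216.2, 130.7]
ee_rot: [180.0, -0.3, 13.7]
force: [-0.3, 0.9, 0.5]
gripper_width: 50.1
gripper_force: 0.0
```

Call:
move_arm:
  plan:
    - [[-2.3, 4, 0], -8, 0.45]
    - [[-2.3, 4, 0], -8, 0.45]
    - [[-2.3, 4, 0], -1.6, 0.45]
    - [[-2.3, 4, 0], 0, 0.45]
    - [[-2, 3.5, 0], 0, 0.45]

```text
time_s: 7.5
ee_pos: [497.8, 413.5, 128.9]
ee_rot: [-180.0, -0.0, -3.3]
force: [0.6, -0.3, -0.1]
gripper_width: 50.2
gripper_force: 0.0
```

```bash
python3 snap.py c
python3 - <<'E'
import cv2
s=cv2.imread('pics/scene_c.png')[150:270,230:390];t=cv2.imread('pics/top_c.png')[150:270,320:480]
cv2.imwrite('pics/c.png',cv2.hconcat([cv2.resize(s,(400,300),interpolation=3),cv2.resize(t,(400,300),interpolation=3)]))
E
```

```text
[497.8 413.5 128.9] [-180.    -0.    -3.3] [ 0.6 -0.3 -0.1] 50.21226789223547
```

View pics/c.png

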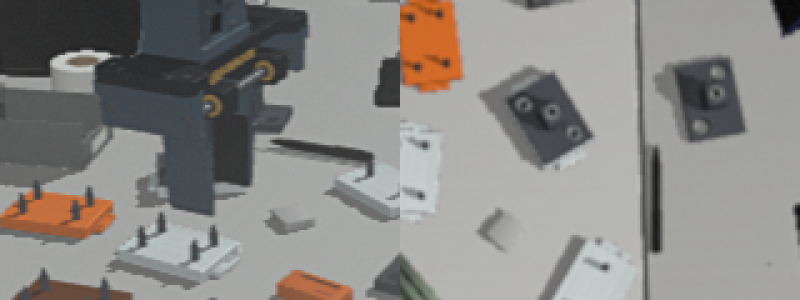

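The top panel (550,112) shows plate_diagonal seated, with both pins in its holes. Next is plate_inline.

Call:
move_arm:
  plan:
    - [[-1, 1.9, -3], 0, 0.45]
    - [[0, 0, -2], 0, 0.45]
    - [[0, 0, 0], 0, 0.45]
    - [[0, 0, 0], 0, 0.45]

```text
time_s: 8.0
ee_pos: [489.7, 430.1, 78.9]
ee_rot: [180.0, -0.0, -3.4]
force: [-0.8, 0.4, -0.1]
gripper_width: 50.3
gripper_force: 0.0
```

Call:
move_arm:
  plan:
    - [[-0.15, 0.15, -3], 0, 0.45]
    - [[0, 0, -2.3], 0, 0.45]
    - [[0, 0, -1], 0, 0.45]
    - [[0, 0, 0], 0, 1]
    - [[0, 0, 0], 0, 1]

```text
time_s: 8.5
ee_pos: [488.8, 432.6, 17.1]
ee_rot: [-179.9, -0.1, -3.4]
force: [0.4, -0.4, 0.4]
gripper_width: 36.9
gripper_force: 0.0
```

Call:
move_arm:
  plan:
    - [[0, 0, 0], 0, 1]
    - [[0, 0, 0], 0, 1]
    - [[0, 0, 0], 0, 1]
    - [[0, 0, 0], 0, 1]

```text
time_s: 8.9
ee_pos: [488.5, 432.4, 17.2]
ee_rot: [-179.9, -0.1, -3.4]
force: [0.5, -1.8, 5.2]
gripper_width: 23.7
gripper_force: 40.0
```

Call:
move_arm:
  plan:
    - [[0, 0, 3], 0, 1]
    - [[0, 0, 4], 0, 1]
    - [[0, 0, 2.3], 0, 1]
    - [[-0.3, -3, 0], -7, 1]
    - [[-0.4, -4, 0], -7, 1]

```text
time_s: 9.4
ee_pos: [480.9, 363.1, 109.2]
ee_rot: [-179.9, -0.1, -17.5]
force: [0.9, -0.1, -2.7]
gripper_width: 23.6
gripper_force: 40.0
```

Call:
move_arm:
  plan:
    - [[-0.4, -4.5, 0], -7, 1]
    - [[-0.4, -4.5, 0], -6.9, 1]
    - [[-0.4, -4.5, 0], 0, 1]
    - [[-0.4, -4.5, 0], 0, 1]
    - [[-0.4, -4.5, 0], 0, 1]

```text
time_s: 9.9
ee_pos: [464.5, 126.1, 108.0]
ee_rot: [-179.4, 1.0, -30.3]
force: [1.1, -0.4, -3.3]
gripper_width: 23.9
gripper_force: 40.0
```

Call:
move_arm:
  plan:
    - [[-0.4, -3.5, 0], 0, 1]
    - [[0, 0, -2], 0, 1]
    - [[0, 0, -2], 0, 1]
    - [[0, 0, 0], 0, 1]
    - [[0, 0, 0], 0, 1]

```text
time_s: 10.4
ee_pos: [461.2, 93.0, 68.3]
ee_rot: [-179.4, 1.0, -30.3]
force: [-0.2, 0.4, -2.5]
gripper_width: 23.4
gripper_force: 40.0
```

Run:
```python
from workcell import env
s=env.state();print(s['qpos'].round(1),s['ee_pos'].round(1),s['ee_rot'].round(2))
```

```text
[  9.2  17.8 114.6   1.5  48.  128.5] [461.2  93.   68.3] [-179.38    1.    -30.33]
```

Call:
move_arm:
  plan:
    - [[0, 0, 0], 0, 1]
    - [[0, 0, 0], 0, 1]

```text
time_s: 10.6
ee_pos: [462.1, 93.3, 69.1]
ee_rot: [-179.3, 0.9, -30.3]
force: [0.7, -0.0, -2.7]
gripper_width: 23.9
gripper_force: 40.0
```

Call:
move_arm:
  plan:
    - [[-0.4, 0.9, 0], -1, 1]
    - [[0, 0, 0], 0, 1]
    - [[0, 0, 0], 0, 1]

```text
time_s: 10.9
ee_pos: [457.6, 102.0, 68.7]
ee_rot: [-179.3, 0.9, -31.3]
force: [-0.5, 1.1, -2.4]
gripper_width: 24.2
gripper_force: 40.0
```

```bash
python3 snap.py d; python3 -c "
from ov import *
from workcell import env
p=env.state()['ee_pos'];print(p)
overlay('d',(p[0]-.3,p[1],-31.3),p[2]-17.2,(457.5,102.3,-31.3),'pics/ovd.png')"
```

```text
[457.6 102.   68.7] [-179.3    0.9  -31.3] [-0.5  1.1 -2.4] 24.204682184484835
[457.62973207 101.78951851  68.50890156]
```

View pics/ovd.png

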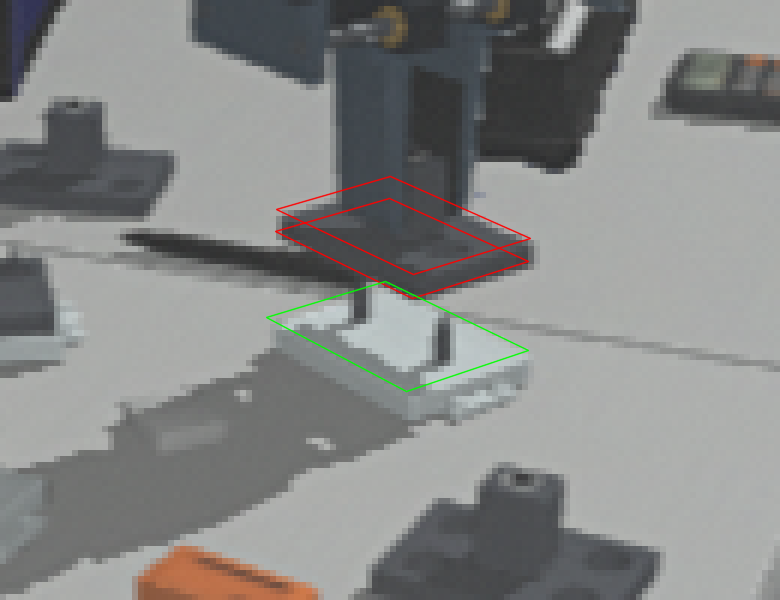

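Again plate and fixture show the same offset from the overlay (plate corner about +5 px, fixture about +7 px, at 6x zoom). I'll lower it.

Call:
move_arm:
  plan:
    - [[0, 0, -2], 0, 1]
    - [[0, 0, -1], 0, 1]
    - [[0, 0, 0], 0, 1]
    - [[0, 0, 0], 0, 1]

```text
time_s: 11.4
ee_pos: [457.4, 101.8, 38.3]
ee_rot: [-179.4, 1.0, -31.3]
force: [-0.6, -0.2, -1.3]
gripper_width: 23.7
gripper_force: 40.0
```

Call:
move_arm:
  plan:
    - [[0, 0, -0.5], 0, 1]
    - [[0, 0, -0.3], 0, 1]
    - [[0, 0, 0], 0, 1]
    - [[0, 0, 0], 0, 1]

```text
time_s: 11.8
ee_pos: [457.3, 101.9, 30.3]
ee_rot: [-179.4, 1.0, -31.3]
force: [0.6, -0.7, -3.5]
gripper_width: 23.8
gripper_force: 40.0
```

Call:
move_arm:
  plan:
    - [[0, 0, 0], 0, 0.45]
    - [[0, 0, 0], 0, 0.45]
    - [[0, 0, 0], 0, 0.45]
    - [[0, 0, 0], 0, 0.45]

```text
time_s: 12.2
ee_pos: [457.5, 101.9, 30.4]
ee_rot: [-179.3, 0.9, -31.3]
force: [0.2, 0.1, 0.0]
gripper_width: 49.5
gripper_force: 0.0
```

Call:
move_arm:
  plan:
    - [[0, 0, 2], 0, 0.45]
    - [[0, 0, 4], 0, 0.45]
    - [[0, 0, 4], 0, 0.45]
    - [[-1, 1.5, 0], 4, 0.45]
    - [[-1.5, 2.5, 0], 5, 0.45]

```text
time_s: 12.7
ee_pos: [433.6, 141.8, 131.9]
ee_rot: [-179.2, 0.8, -22.3]
force: [-0.7, 0.9, -0.9]
gripper_width: 50.2
gripper_force: 0.0
```

Call:
move_arm:
  plan:
    - [[-1.5, 2.5, 0], 5, 0.45]
    - [[-1.5, 2.5, 0], 5, 0.45]
    - [[-1.5, 2.5, 0], 5, 0.45]
    - [[-1.5, 2.5, 0], 0.8, 0.45]
    - [[-1.1, 2.2, 0], 0, 0.45]

```text
time_s: 13.2
ee_pos: [360.3, 264.8, 130.3]
ee_rot: [-179.4, 1.0, -6.5]
force: [-0.2, 0.2, -0.7]
gripper_width: 50.3
gripper_force: 0.0
```

Call:
move_arm:
  plan:
    - [[0, 0, -3], 0, 0.45]
    - [[0, 0, -2], 0, 0.45]
    - [[0, 0, 0], 0, 0.45]
    - [[0, 0, 0], 0, 0.45]

```text
time_s: 13.6
ee_pos: [361.5, 263.9, 80.5]
ee_rot: [-179.4, 1.0, -6.5]
force: [0.1, -0.3, 1.1]
gripper_width: 50.0
gripper_force: 0.0
```

```bash
python3 snap.py e
python3 - <<'E'
import cv2
s=cv2.imread('pics/scene_e.png')[160:300,270:460];t=cv2.imread('pics/top_e.png')[200:320,300:460]
cv2.imwrite('pics/e.png',cv2.hconcat([cv2.resize(s,(400,300),interpolation=3),cv2.resize(t,(400,300),interpolation=3)]))
E
```

```text
[361.5 263.9  80.5] [-179.4    1.    -6.5] [ 0.1 -0.3  1.1] 50.00932285918414
```

View pics/e.png

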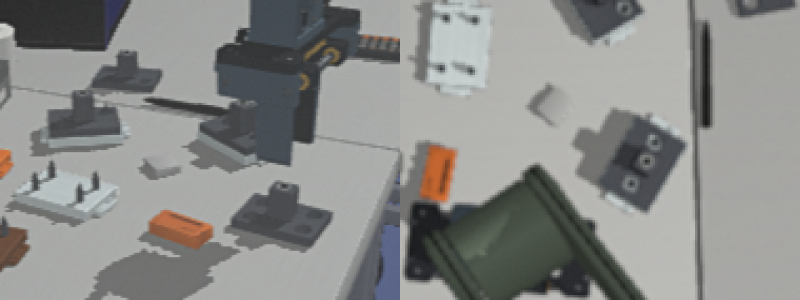

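plate_inline is on its fixture (right panel 635,160) with its pins showing in the holes. Now plate_four.

Call:
move_arm:
  plan:
    - [[0, 0, -3], 0, 0.45]
    - [[0, 0, -2.4], 0, 0.45]
    - [[0, 0, -1], 0, 0.45]
    - [[0, 0, 0], 0, 1]
    - [[0, 0, 0], 0, 1]

```text
time_s: 14.2
ee_pos: [362.2, 264.3, 17.2]
ee_rot: [-179.3, 0.9, -6.5]
force: [0.6, 0.2, 0.1]
gripper_width: 37.2
gripper_force: 0.0
```

Call:
move_arm:
  plan:
    - [[0, 0, 0], 0, 1]
    - [[0, 0, 0], 0, 1]
    - [[0, 0, 0], 0, 1]
    - [[0, 0, 0], 0, 1]

```text
time_s: 14.6
ee_pos: [362.1, 264.2, 17.4]
ee_rot: [-179.3, 0.8, -6.5]
force: [-0.0, -1.2, 6.6]
gripper_width: 23.7
gripper_force: 40.0
```

Run:
```python
from h import *
d=pickle.load(open('top_e.pkl','rb'));s=pickle.load(open('scene_e.pkl','rb'))
for n,p in(('diag',(643.6,146.3,30.1)),('inl',(457.5,102.3,-31.3))):
  for nm,q in(('top',d),('scene',s)):
    W=world(q);Rz=R.from_euler('z',p[2],degrees=True).as_matrix()[:2,:2];l=(W[...,:2]-p[:2])@Rz
    m=(abs(l[...,0])<40)&(abs(l[...,1])<28)&~((abs(l[...,0])<18)&(abs(l[...,1])<17))&(abs(W[...,2]-22)<7)
    A=np.c_[l[m],np.ones(m.sum())];print(n,nm,m.sum(),np.linalg.lstsq(A,W[...,2][m],rcond=None)[0].round(3))
```

```text
diag top 371 [-5.0000e-03  7.0000e-03  2.1694e+01]
diag scene 181 [3.0000e-03 4.0000e-03 2.0036e+01]
inl top 386 [-2.00e-03 -2.00e-03  2.19e+01]
inl scene 111 [-2.0000e-03 -3.8000e-02  2.0485e+01]
```

Both mounted plates lie flat with their tops at 22 mm. Moving on with plate_four.

Call:
move_arm:
  plan:
    - [[0, 0, 3], 0, 1]
    - [[0, 0, 4], 0, 1]
    - [[0, 0, 2.3], 0, 1]
    - [[2.5, 0.4, 0], 0.5, 1]
    - [[3.5, 0.6, 0], 0, 1]

```text
time_s: 15.1
ee_pos: [420.8, 273.8, 110.6]
ee_rot: [-179.3, 0.9, -6.0]
force: [0.3, 0.6, -1.8]
gripper_width: 23.8
gripper_force: 39.9
```

Call:
move_arm:
  plan:
    - [[3.5, 0.6, 0], 0, 1]
    - [[3.5, 0.6, 0], 0, 1]
    - [[3.5, 0.6, 0], 0, 1]
    - [[3.5, 0.5, 0], 0, 1]
    - [[2.8, 0.4, 0], 0, 1]

```text
time_s: 15.6
ee_pos: [591.0, 301.0, 108.9]
ee_rot: [-179.4, 1.0, -6.1]
force: [-0.3, -0.1, -1.8]
gripper_width: 23.8
gripper_force: 39.9
```

Call:
move_arm:
  plan:
    - [[0, 0, -2], 0, 1]
    - [[0, 0, -2], 0, 1]
    - [[0, 0, 0], 0, 1]
    - [[0, 0, 0], 0, 1]

```text
time_s: 16.0
ee_pos: [589.0, 300.8, 69.1]
ee_rot: [-179.4, 1.0, -6.0]
force: [-0.8, -0.7, -1.2]
gripper_width: 23.9
gripper_force: 39.9
```

```bash
python3 snap.py f; python3 -c "
from ov import *
from workcell import env
p=env.state()['ee_pos'];print(p)
overlay('f',(p[0]-.5,p[1],-6),p[2]-17.4,(589.9,301.2,-6),'pics/ovf.png')"
```

```text
[589.  300.8  69.1] [-179.4    1.    -6. ] [-0.8 -0.7 -1.2] 23.865958989161058
[589.91157394 301.24933418  70.52964812]
```

View pics/ovf.png

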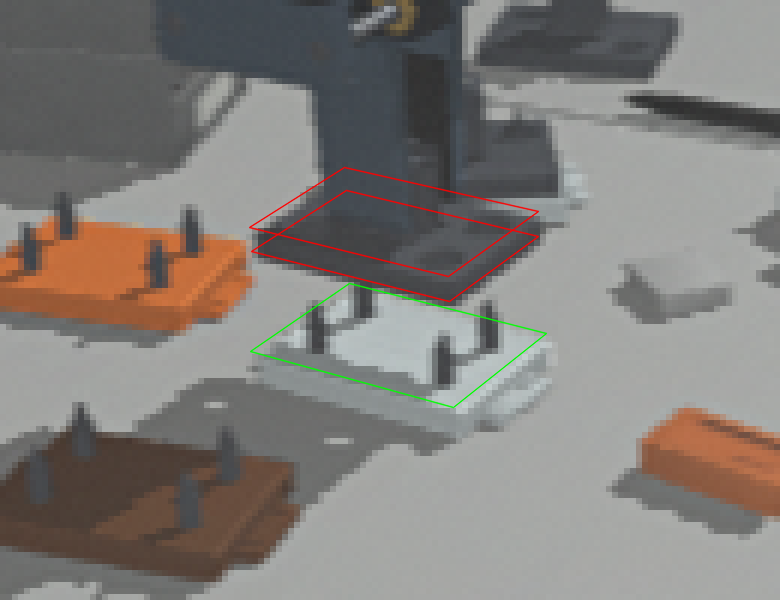

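The plate sits over the fixture in line with it, to within 1 px. Lowering.

Call:
move_arm:
  plan:
    - [[0, 0, -2], 0, 1]
    - [[0, 0, -1], 0, 1]
    - [[0, 0, 0], 0, 1]
    - [[0, 0, 0], 0, 1]

```text
time_s: 16.5
ee_pos: [589.6, 301.0, 39.8]
ee_rot: [-179.3, 0.9, -6.0]
force: [0.1, -0.1, -1.4]
gripper_width: 23.3
gripper_force: 39.9
```

Call:
move_arm:
  plan:
    - [[0, 0, -0.6], 0, 1]
    - [[0, 0, -0.3], 0, 1]
    - [[0, 0, 0], 0, 1]
    - [[0, 0, 0], 0, 1]

```text
time_s: 16.9
ee_pos: [589.4, 300.9, 30.3]
ee_rot: [-179.4, 1.0, -6.0]
force: [0.3, -1.2, -1.7]
gripper_width: 23.6
gripper_force: 39.9
```

Call:
move_arm:
  plan:
    - [[0, 0, 0], 0, 0.45]
    - [[0, 0, 0], 0, 0.45]
    - [[0, 0, 0], 0, 0.45]
    - [[0, 0, 0], 0, 0.45]

```text
time_s: 17.3
ee_pos: [589.5, 300.9, 30.6]
ee_rot: [-179.3, 0.9, -6.0]
force: [0.2, 1.1, 0.5]
gripper_width: 49.6
gripper_force: 0.0
```

Call:
move_arm:
  plan:
    - [[0, 0, 2], 0, 0.45]
    - [[0, 0, 4], 0, 0.45]
    - [[0, 0, 4], 0, 0.45]
    - [[-2, -2, 2], 0, 0.45]
    - [[-3, -3, 0], 0, 0.45]

```text
time_s: 17.8
ee_pos: [542.3, 252.4, 154.0]
ee_rot: [-179.1, 0.5, -6.0]
force: [-0.8, -0.3, -0.4]
gripper_width: 49.9
gripper_force: 0.0
```

Call:
move_arm:
  plan:
    - [[-3, -3, 0], 0, 0.45]
    - [[-3, -3, 0], 0, 0.45]
    - [[-3, -3, 0], 0, 0.45]
    - [[-2, -3, 0], 0, 0.45]
    - [[0, -4, 0], 0, 0.45]

```text
time_s: 18.3
ee_pos: [426.4, 90.3, 150.5]
ee_rot: [-179.3, 1.0, -5.9]
force: [0.9, -0.0, -0.8]
gripper_width: 50.1
gripper_force: 0.0
```

Call:
move_arm:
  plan:
    - [[-1, -4, 0], 0, 0.45]
    - [[-1, -4, 0], 0, 0.45]
    - [[0, -2, 0], 0, 0.45]
    - [[0, 0, 0], 0, 0.45]
    - [[0, 0, 0], 0, 0.45]

```text
time_s: 18.8
ee_pos: [409.5, -9.1, 150.5]
ee_rot: [-179.3, 0.9, -6.1]
force: [-0.3, -0.0, 0.2]
gripper_width: 50.4
gripper_force: 0.0
```

```bash
python3 snap.py g
python3 - <<'E'
from h import *
d=pickle.load(open('top_g.pkl','rb'));s=pickle.load(open('scene_g.pkl','rb'))
for n,p in(('four',(589.9,301.2,-6)),('diag',(643.6,146.3,30.1)),('inl',(457.5,102.3,-31.3))):
  for nm,q in(('top',d),('scene',s)):
    W=world(q);Rz=R.from_euler('z',p[2],degrees=True).as_matrix()[:2,:2];l=(W[...,:2]-p[:2])@Rz
    m=(abs(l[...,0])<40)&(abs(l[...,1])<28)&~((abs(l[...,0])<18)&(abs(l[...,1])<17))&(abs(W[...,2]-22)<7)
    if m.sum()>20:print(n,nm,m.sum(),np.linalg.lstsq(np.c_[l[m],np.ones(m.sum())],W[...,2][m],rcond=None)[0].round(3))
a=cv2.imread('pics/scene_g.png')[160:310,230:430];t=cv2.imread('pics/top_g.png')[150:300,290:490]
cv2.imwrite('pics/g.png',cv2.hconcat([cv2.resize(a,(400,300),interpolation=3),cv2.resize(t,(400,300),interpolation=3)]))
E
```

```text
[409.5  -9.1 150.5] [-179.3    0.9   -6.1] [-0.3 -0.   0.2] 50.4202981202243
four top 350 [ 1.000e-03 -0.000e+00  2.158e+01]
four scene 236 [-4.0000e-03  1.1000e-02  2.0064e+01]
diag top 371 [1.3000e-02 2.0000e-03 2.1561e+01]
diag scene 177 [5.0000e-03 1.2000e-02 2.0113e+01]
inl top 382 [ 3.0000e-03 -2.0000e-03  2.1502e+01]
inl scene 175 [ 1.0000e-03 -2.0000e-03  2.0042e+01]
```

View pics/g.png

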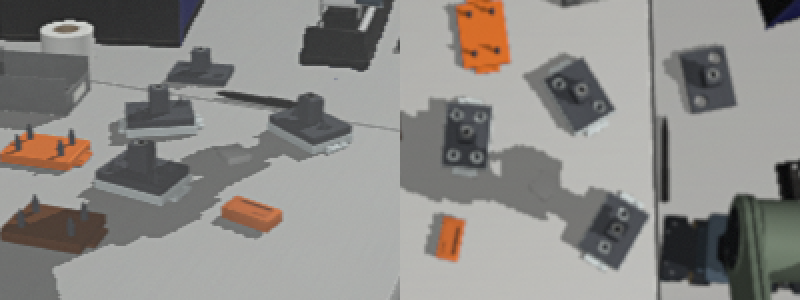

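All three plates lie flat on their fixtures with the pins through the holes (top panel: 467,132; 577,95; 615,230). The odd plate (708,80) has not been touched.

```bash
python3 -c "
from workcell import env
print(env.job_done())"
```

```text
the job is handed in; nothing more can be done
None
```

I put all three plates on their matching fixtures, lying flat with the boss up, left the odd plate where it lay, and handed the job in at about 19 s on the robot's clock.

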